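# Make up the service kit for one motor drive

## Robot

A 6-joint arm with a two-finger parallel gripper is mounted at the origin on a cart in front of the work surface, level with it; the furniture and walls round the work are solid. World frame = base frame: x ahead of the robot, y to its left, z up, the work surface at z = 0. Lengths are in m, angles in rad, forces in N, time in s.
With the tool pointing down it reaches from about 0.325 to 0.775 m from the base axis. Payload 9.3 kg.
Tool frame: the origin (TCP) lies on the centre line of the jaws, within the pads' length; the fingertips stand 14 mm ahead of it and the grasp point (between the pads) lies 5 mm behind it; z points along the fingers, y is the line along which they close (so a half turn about z gives the same grasp; the last joint's range is limited). The gripper opens to 85 mm and grips with 20 to 120 N. Pads are 22 mm wide; open, the fingers measure 114 mm over their backs; the gripper's body (76 mm by 85 mm) begins 54 mm behind the grasp point. The pads swing forward as they close: fully open they stand 13 mm farther back than shut.
Start: joints at [1.011, 0.259, 0.021, 1.334, 0, 1.418], TCP at [0.218, 0.505, 0.245] pointing down, gripper open.
Joint ranges: [-3.04, 3.04], [-0.91, 1.82], [-1.04, 1.36], [-1.92, 1.95], [-1.52, 1.45], [-3.14, 3.14]. Speed limits (rad/s): [2.22, 2.22, 2.79, 3.14, 3.14, 3.14].

## Interface

Orientations are given as a 3x3 rotation matrix whose columns are the frame's x, y, z axes.
In Python, from bench import arm, viewer gives the robot as it stands.
- The arm moves only by the tool send_rows, never from a script. Its argument "series" is a list that holds one entry, the list of rows, each a list of 7 numbers: the turn, a rotation vector about the tool's x, y, z in units of 6 degrees (1.0 is 6 degrees), then the shift along the tool's x, y, z in units of 25 mm (1.0 is 25 mm), then the opening, from 0 (shut) to 1 (fully open). In form: [[[rx, ry, rz, tx, ty, tz, hand], ...]]. A call has 1 to 12 rows; each row shifts and turns the commanded pose from where the row before left it, along the tool's axes as they then stand; what a row does not reach is not made up. A row lasts 1/10 s, in which the tool goes at most 50 mm and 8.59 degrees, less where a joint would pass 70% of its speed; a pose out of reach is approached as far as the arm can. A call is refused whole if a number of a shift passes 1 or a number of a turn 1, either way. A call with a gripper value outside its range is refused whole. The fingers move at their own pace and stop on an object; "newtons" is the grip in N (left out, the last holds). Time passes only in rows, so rows that do not move let the fingers close. It gives the time, the measured TCP pose, the force, the opening and the grip force at its end, in the units of the state.
- arm.get_state(): the state, without advancing time (a new reading comes with each control period).
- viewer.camera(name): name is "scene" or "side" or "wrist"; returns a dict with "color" (480x640x3 uint8, red, green, blue), "depth" (480x640 float32, m along the optical axis (not along the pixel's ray), 0 where there is no reading), "vfov" (degrees; the focal length in pixels is half the picture's height over the tangent of half this angle, whatever the lens; pixels are square), "cx", "cy" (the principal point, pixels), "extrinsics" (4x4, takes a point from world to camera coordinates). Camera axes: x right, y up, looking along -z (the intrinsics and any distortion apply to the point x, -y, -z); pixel columns grow to the right and rows downward; lengths in m; the calibration is good to about 2 mm. A picture is of the moment at which its call begins.
- arm.hand_in(): hands the job in; it is judged then, once.
The state is a dict: "time": time; "joint_positions": joint angles; "joint_velocities": joint speeds; "tau": joint torques, N m; "tcp_pos": TCP position; "ee_rot": TCP orientation; "contact_force": force on the tool from outside, world axes, zero at the start; "wrist_torque": the same for the moment, N m; "finger_gap": finger opening in m; "grasp_force": force on a finger pad.
Only numpy, scipy, OpenCV 4.12 (cv2) and the standard library are available. Lean on these libraries where they do the work, as an engineer would, in place of code of your own. Each camera call takes 0.05 s, during which the arm holds its last target. There are 200 camera calls.

## Task

Make up the service kit for a drive repair: put the gear motor with the bare shaft, the populated control board in its carrier, the code loader and the folding hex key set into the kit tray, each lying flat and fully down in the nest shaped for it, the motor with its can between the tall cheeks. Leave the used motor with gears on its shaft and the carrier with the unpopulated board where they lie.

Things in the scene. Friction and masses are not known exactly. Their poses are not given: they have to be found in the camera images.
- gear_motor: Yellow gear motor, bare shaft, ~85 g; to go in the kit. Gearbox 24 wide (x), 24 high, from y -3 to +29 mm; round can 20 dia behind it to y -29. Shaft 5.4 mm thick sticks out to x +-22 at y +23, 12 up. Origin: centre of underside. Grip the gearbox across x at y +4, fingers opened about 20 mm wider (neighbours are near). Like all parts, starts with y within 35 deg of the robot's left-right.
- control_module: Green board with tall capacitors and connectors in a black carrier, ~0.1 kg; to go in the kit. Carrier 50 (x) x 68 (y) mm, side rails 10 high: grip them across x; components reach 19 mm up. Origin: centre of underside. Starts flat; open fingers only about 20 mm wider than it, neighbours are near.
- code_loader: White code loader puck with round red key on top, ~80 g; to go in the kit. 34 (x) x 60 (y) x 18 mm; solid body from y -30 to +22 mm, the rest a small plug. Origin: centre of underside. Grip across x at y -4 mm, fingers opened about 20 mm wider than it.
- hex_keys: Folding hex key set with red side plates, ~0.14 kg; to go in the kit. 29 (x) x 90 (y) x 20 mm. Origin: centre of underside. Grip across x at the middle, fingers opened about 20 mm wider than it.
- used_motor: Look-alike that stays where it lies: the same yellow gear motor but with a toothed white gear, 23 mm across and 10 wide, on each shaft end beside the gearbox (47 mm over the gears). Origin and axes as for the gear motor.
- blank_module: Look-alike that stays where it lies: the same black 50 x 68 mm carrier, but with a bare flat green board with empty pads and no components, 10 mm high overall. Origin: centre of underside, y the long way.
- motor_nest: Gear motor's nest, mm. Grey plate 110 (x) x 78 x 5, one of four in the kit tray, 80 apart (tray rim 14 high). Origin: centre of its underside, 3 above worktop; part rests 5 above origin. Cheeks 18 high, 33 apart (x -34 to -14) and a back stop hold the can: motor +y = nest +x, shaft across the open gap x -14 to +31; walls 8 high beyond. Motor centred, 5 play. Open fingers just 15 wider than part.
- module_nest: Control module's nest, mm: the widest pocket, 80 (x) x 62 with walls 8 high and a finger slot 40 wide across its middle. Grey plate 110 (x) x 78 x 5, one of four in the kit tray, 80 apart (tray rim 14 high). Origin: centre of its underside, 3 above worktop; part rests 5 above origin. Module centred, its y along nest x, either way round, 6 play each way. Open fingers just 15 wider than part.
- loader_nest: Code loader's nest, mm: the shortest pocket, 72 (x) x 46 with walls 8 high and a finger slot 40 wide across its middle. Grey plate 110 (x) x 78 x 5, one of four in the kit tray, 80 apart (tray rim 14 high). Origin: centre of its underside, 3 above worktop; part rests 5 above origin. Loader centred, key up, its y along nest x, either way round, 6 play each way. Open fingers just 15 wider than part.
- hex_nest: Hex key set's nest, mm: the longest, narrowest pocket, 100 (x) x 40 with walls 8 high and a finger slot 40 wide across its middle. Grey plate 110 (x) x 78 x 5, one of four in the kit tray, 80 apart (tray rim 14 high). Origin: centre of its underside, 3 above worktop; part rests 5 above origin. Set centred, its y along nest x, either way round, 5 play each way. Open fingers just 15 wider than part.

How it is judged:
By the outcome, as a careful person would: the job done as asked, in the order asked, and still so for the second after the job is handed in, with the robot touching nothing.
It also fails if it takes over 88 s, if anything falls off the work surface, if the arm or the gripper's body presses on something with over 40 N, if the wrist force passes 120 N, or if a joint passes its speed limit or range.

## Working session

There is one attempt and no reset: what is moved stays moved. The work goes in short steps, Python scripts to look and compute and a tool call to move; the robot and the scene stay as the last step left them, time stands still between calls to the robot, and variables do not carry over. Pictures are saved under pics/ and viewed, at most 14 in all, crops included, and the job is handed in when it is done.

Besides the shell and the picture viewer there is one more tool, called after "Request:" as a command line: name --argument value ..., lists and objects as JSON in quotes. send_rows: Moves the arm, as the interface text tells. Its arguments: {"type":"object","properties":{"series":{"type":"array"},"newtons":{"type":"number"}},"required":["series"]}

```bash
ls; mkdir -p pics; cat > h.py <<'E'
import numpy as np, cv2
from bench import arm, viewer
def snap(n):
    c=viewer.camera(n); np.savez('pics/'+n+'.npz',**c); return c
def cloud(c):
    h,w=c['depth'].shape; f=h/2/np.tan(np.radians(c['vfov'])/2)
    v,u=np.mgrid[:h,:w]; d=c['depth'].astype(float)
    p=np.stack([(u-c['cx'])/f*d,-(v-c['cy'])/f*d,-d,np.ones_like(d)],-1)
    P=p@np.linalg.inv(c['extrinsics']).T
    P=P[...,:3]; P[d==0]=np.nan; return P
E
python3 - <<'E'
from h import *
for n in('scene','side','wrist'):
    c=snap(n); cv2.imwrite(f'pics/{n}0.png',c['color'][...,::-1]); print(n,c['vfov'],c['cx'],c['cy'],np.linalg.inv(c['extrinsics']).round(3).tolist(), [k for k in c])
s=arm.get_state(); print(s)
E
```

```text
pics
scene 46.72814979128858 317.8681709144135 229.66163286031758 [[0.796, 0.343, -0.498, 0.069], [-0.605, 0.478, -0.637, -0.365], [0.02, 0.808, 0.588, 0.571], [0.0, 0.0, 0.0, 1.0]] ['color', 'depth', 'vfov', 'cx', 'cy', 'extrinsics']
side 45.55541561978899 317.67980131197424 242.2275295957788 [[-0.909, 0.141, -0.393, 0.068], [-0.417, -0.354, 0.837, 1.128], [-0.021, 0.925, 0.38, 0.469], [0.0, 0.0, 0.0, 1.0]] ['color', 'depth', 'vfov', 'cx', 'cy', 'extrinsics']
wrist 69.867822195209 321.57914891300993 235.36259979449312 [[0.396, -0.879, -0.266, 0.15], [0.918, 0.379, 0.115, 0.536], [-0.0, -0.289, 0.957, 0.373], [0.0, 0.0, 0.0, 1.0]] ['color', 'depth', 'vfov', 'cx', 'cy', 'extrinsics']
{'time': 0.15, 'joint_positions': array([ 1.01143367e+00,  2.59037123e-01,  2.09708442e-02,  1.33369287e+00,
       -7.43926038e-06,  1.41818815e+00]), 'joint_velocities': array([-0.00145362, -0.00076176,  0.0002129 ,  0.00125791,  0.00099491,
       -0.00074834]), 'tau': array([ 3.14407262e-03, -5.55970931e+01,  3.44662571e+01,  1.13602536e-02,
       -1.81156161e-04, -4.17313458e-05]), 'tcp_pos': array([0.21750812, 0.50496249, 0.24483271]), 'ee_rot': array([[-9.18409652e-01,  3.95630456e-01, -5.04610243e-04],
       [ 3.95630753e-01,  9.18409296e-01, -8.20026038e-04],
       [ 1.39011463e-04, -9.52759159e-04, -9.99999536e-01]]), 'contact_force': array([-0.7534906 , -0.07963303, -0.4018849 ]), 'wrist_torque': array([ 0.01926078, -0.02430858,  0.00266902]), 'grasp_force': 0.0, 'finger_gap': 0.08528611056775443}
```

View pics/scene0.png

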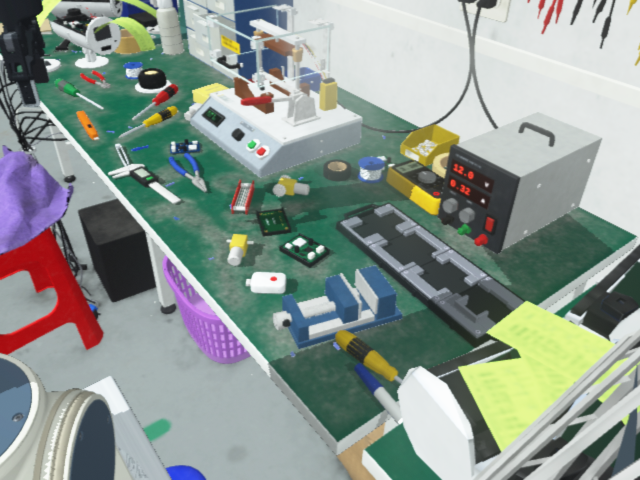

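View pics/side0.png

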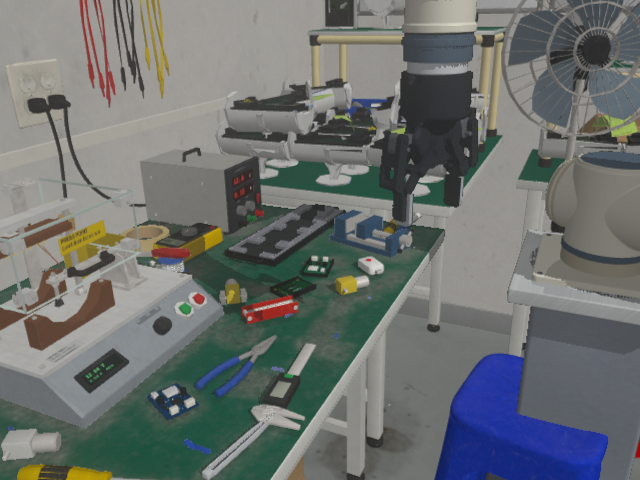

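```bash
python3 - <<'E'
from h import *
c=dict(np.load('pics/scene.npz'));P=cloud(c)
for n,(u,v) in dict(used=(290,186),motor=(237,249),hexk=(242,197),blank=(272,221),mod=(304,249),load=(267,283),tray0=(345,220),tray1=(387,206),tray2=(480,340),vise=(340,310),table=(300,220), psu=(510,160),vt=(375,280),mach=(285,150)).items():
    print(n,P[v,u].round(3))
c=dict(np.load('pics/side.npz'));P=cloud(c)
for n,(u,v) in dict(used=(234,292),motor=(350,285),hexk=(270,309),blank=(293,287),mod=(318,266),load=(371,265),tray=(280,232),vise=(370,225)).items():
    print(n,P[v,u].round(3))
E
```

```text
used [0.58  0.376 0.017]
motor [0.398 0.264 0.02 ]
hexk [0.49  0.402 0.013]
blank [0.498 0.315 0.004]
mod [0.495 0.215 0.007]
load [0.395 0.172 0.015]
tray0 [0.595 0.231 0.015]
tray1 [0.684 0.219 0.016]
tray2 [ 0.568 -0.09   0.011]
vise [0.43  0.043 0.041]
table [ 0.545  0.296 -0.001]
psu [0.776 0.057 0.155]
vt [0.499 0.051 0.054]
mach [0.621 0.452 0.048]
used [0.569 0.4   0.023]
motor [0.4   0.29  0.017]
hexk [0.487 0.423 0.019]
blank [0.5   0.315 0.006]
mod [0.495 0.219 0.007]
load [0.394 0.199 0.018]
tray [0.649 0.086 0.007]
vise [0.441 0.074 0.048]
```

View pics/wrist0.png

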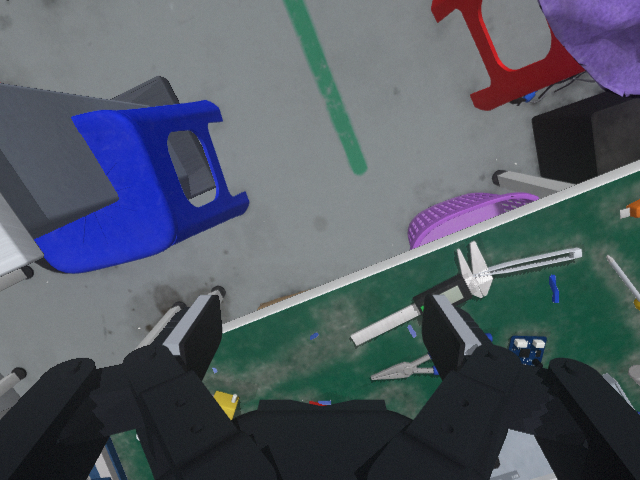

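Request:
send_rows --series '[[[0, 0, -0.97, 0, 0, -1, 1], [0, 0, -0.97, 0, 0, -1, 1], [0, 0, -0.97, 0, 0, -1, 1], [0, 0, -0.97, 0, 0, -1, 1], [0, 0, 0, -0.95, -0.96, 0, 1], [0, 0, 0, -0.95, -0.96, 0, 1], [0, 0, 0, -0.95, -0.96, 0, 1], [0, 0, 0, -0.95, -0.96, 0, 1], [0, 0, 0, -0.95, -0.96, 0, 1], [0, 0, 0, -0.95, -0.96, 0, 1], [0, 0, 0, -0.95, -0.96, 0, 1], [0, 0, 0, -0.95, -0.96, 0, 1]]]'

```text
time: 1.35
tcp_pos: [0.4083, 0.3119, 0.3451]
ee_rot: [[-1.0, 0.0, -0.0], [0.0, 1.0, -0.0], [0.0, -0.0, -1.0]]
contact_force: [-0.3, 0.3, 1.1]
finger_gap: 0.0852
grasp_force: 0.0
```

Request:
send_rows --series '[[[0, 0, 0, -0.95, -0.96, 0, 1], [0, 0, 0, -0.95, -0.96, 0, 1], [0, 0, 0, -0.95, -0.96, 0, 1], [0, 0, 0, -0.95, -0.96, 0, 1], [0, 0, 0, -0.95, -0.96, 0, 1], [0, 0, 0, -0.95, -0.96, 0, 1], [0, 0, 0, 0, 0, 0, 1], [0, 0, 0, 0, 0, 0, 1]]]'

```text
time: 2.15
tcp_pos: [0.5502, 0.1685, 0.3446]
ee_rot: [[-1.0, 0.002, -0.001], [0.002, 1.0, -0.0], [0.001, -0.0, -1.0]]
contact_force: [-0.4, 0.7, 1.0]
finger_gap: 0.0854
grasp_force: 0.0
```

```bash
python3 - <<'E'
from h import *
c=snap('wrist'); cv2.imwrite('pics/wrist1.png',c['color'][...,::-1])
E
```

```text
(no output)
```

View pics/wrist1.png

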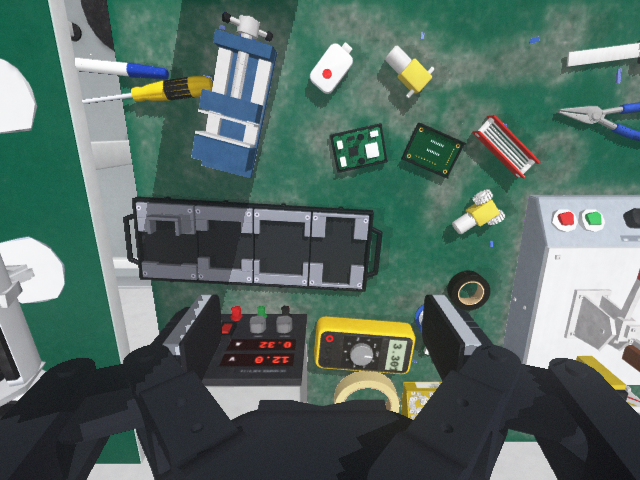

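```bash
cat >> h.py <<'E'
def ortho(c,x0,x1,y0,y1,z,s):
    # rectified view at plane z: image right=+y, down=+x, s px/m
    h,w=c['depth'].shape; f=h/2/np.tan(np.radians(c['vfov'])/2)
    X,Y=np.meshgrid(np.arange(x0,x1,1/s),np.arange(y0,y1,1/s),indexing='ij')
    p=np.stack([X,Y,X*0+z,X*0+1],-1)@np.asarray(c['extrinsics']).T
    u=f*p[...,0]/-p[...,2]+c['cx']; v=-f*p[...,1]/-p[...,2]+c['cy']
    im=cv2.remap(c['color'],u.astype(np.float32),v.astype(np.float32),cv2.INTER_CUBIC)[...,::-1].copy()
    for k in np.arange(np.ceil(x0*20)/20,x1,.05): cv2.line(im,(0,int((k-x0)*s)),(12,int((k-x0)*s)),(255,0,255),1); cv2.putText(im,f'{k:.2f}',(14,int((k-x0)*s)+4),0,.4,(255,0,255))
    for k in np.arange(np.ceil(y0*20)/20,y1,.05): cv2.line(im,(int((k-y0)*s),0),(int((k-y0)*s),12),(255,0,255),1); cv2.putText(im,f'{k:.2f}',(int((k-y0)*s)-12,24),0,.4,(255,0,255))
    return im
E
python3 - <<'E'
from h import *
c=dict(np.load('pics/wrist.npz')); P=cloud(c)
cv2.imwrite('pics/o1.png',ortho(c,.35,.62,.12,.45,.012,2200))
cv2.imwrite('pics/o2.png',ortho(c,.54,.71,-.14,.26,.008,2000))
T=P[300:520:1]; 
print('table z',[P[v,u].round(4).tolist() for u,v in((290,40),(400,110),(300,180),(450,60),(560,180),(400,220))])
print('tray',[P[v,u].round(4).tolist() for u,v in((168,245),(224,243),(282,243),(340,245),(135,240),(374,245),(254,215),(197,270))])
Z=P[...,2]; m=((Z>.004)&(Z<.04)).astype(np.uint8); m[:, :300]=0; m[:30]=0;m[235:]=0
n,l,st,_=cv2.connectedComponentsWithStats(m)
for i in range(1,n):
    if st[i,4]>300:
        q=P[l==i]; print(st[i].tolist(), [np.round(a,4) for a in cv2.minAreaRect((q[:,:2]*1000).astype(np.float32))], np.percentile(q[:,2],[5,50,98]).round(4))
E
```

```text
table z [[0.3688, 0.1324, 0.0006], [0.4498, 0.2725, -0.0004], [0.5398, 0.1411, -0.0006], [0.3911, 0.3314, -0.0014], [0.5407, 0.498, -0.0008], [0.5965, 0.2816, 0.0004]]
tray [[0.63, -0.0476, 0.0092], [0.6283, 0.0311, 0.0058], [0.628, 0.1141, 0.0074], [0.6311, 0.1967, 0.0076], [0.8656, -0.5328, -0.7631], [0.6337, 0.2464, 0.0004], [0.5854, 0.0781, 0.0144], [0.6681, -0.0103, 0.0098]]
[310, 42, 43, 52, 1344] [array([399.6545, 184.478 ]), array([34.0291, 59.9748]), np.float64(50.87)] [0.0098 0.016  0.0182]
[567, 43, 73, 24, 1027] [array([386.6039, 517.0552]), array([20.1739, 89.8298]), np.float64(3.8514)] [0.0046 0.006  0.0077]
[385, 46, 49, 52, 1149] [array([402.4425, 275.6812]), array([57.691 , 43.4346]), np.float64(44.833)] [0.0122 0.0218 0.0248]
[558, 103, 82, 38, 1180] [array([452.2985, 534.9913]), array([117.1855,  41.2273]), np.float64(72.9914)] [0.0058 0.0079 0.0114]
[473, 115, 68, 64, 1564] [array([496.105, 410.798]), array([90.2963, 29.1897]), np.float64(49.4437)] [0.0086 0.0126 0.0205]
[330, 123, 58, 50, 1979] [array([497.1573, 219.3875]), array([50.0505, 67.7824]), np.float64(11.9886)] [0.0056 0.0076 0.0173]
[402, 123, 64, 56, 1716] [array([500.7925, 317.6327]), array([68.1678, 49.9096]), np.float64(67.6395)] [0.0042 0.0053 0.0103]
[452, 190, 53, 44, 1144] [array([586.9251, 381.7514]), array([45.6297, 63.8525]), np.float64(37.5673)] [0.0101 0.0215 0.0248]
[522, 195, 118, 40, 2520] [array([586.8552, 524.3898]), array([ 55.8703, 147.7278]), np.float64(0.137)] [0.012  0.0272 0.0395]
[300, 207, 82, 28, 1918] [array([595.5071, 196.7575]), array([113.647 ,  39.7337]), np.float64(89.9208)] [0.0064 0.0133 0.0168]
```

View pics/o1.png

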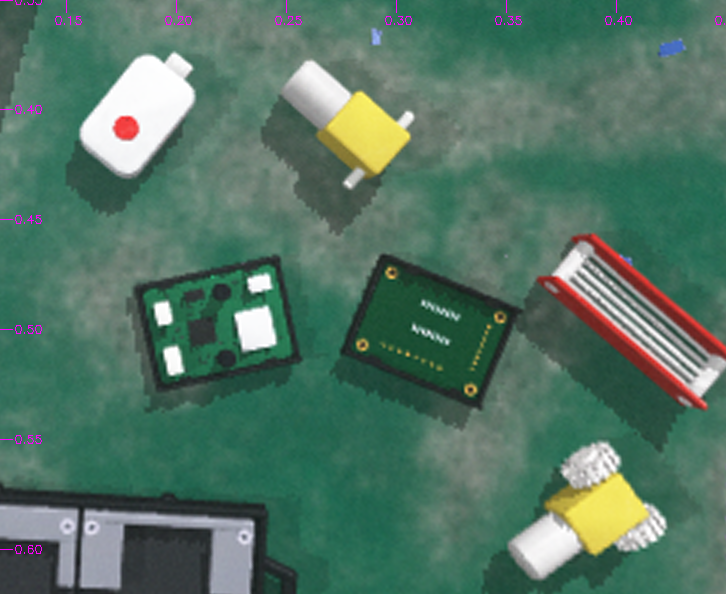

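View pics/o2.png

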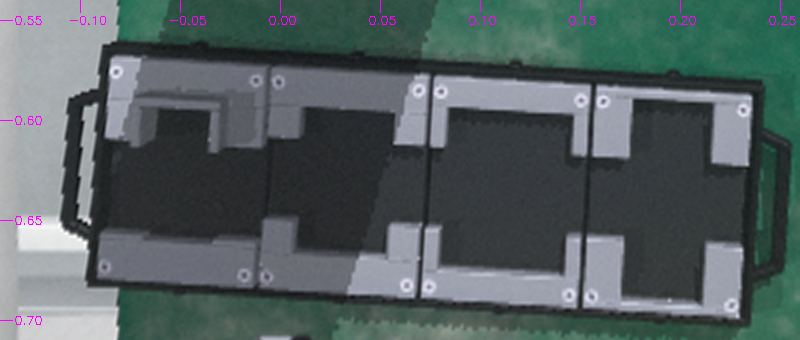

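```bash
python3 - <<'E'
from h import *
c=dict(np.load('pics/wrist.npz')); P=cloud(c)
q=P.reshape(-1,3); q=q[(q[:,0]>.54)&(q[:,0]<.72)&(q[:,1]>-.15)&(q[:,1]<.27)]
# height raster 1mm
H=np.full((180,420),np.nan)
i=((q[:,0]-.54)*1000).astype(int); j=((q[:,1]+.15)*1000).astype(int)
o=np.argsort(q[:,2]); H[i[o],j[o]]=q[o,2]
m=((q[:,2]>.003)&(q[:,2]<.04)); qq=q[m]
a=np.radians(3.2)
for adeg in (2.8,3.0,3.2,3.4,3.6):
    a=np.radians(adeg); ex=np.array([np.cos(a),-np.sin(a)]); ey=np.array([np.sin(a),np.cos(a)])
    s=qq[:,:2]@ex; t=qq[:,:2]@ey
    k=(t>-.05)&(t<.2)
    # near rim edge vs t
    b=[np.percentile(s[k&(t>u)&(t<u+.05)],0.5)*1e3 for u in(-.05,0,.05,.1,.15)]
    d=[np.percentile(s[k&(t>u)&(t<u+.05)],99.5)*1e3 for u in(-.05,0,.05,.1,.15)]
    print(adeg,np.round(b,1),np.round(d,1))
a=np.radians(3.2); ex=np.array([np.cos(a),-np.sin(a)]); ey=np.array([np.sin(a),np.cos(a)])
s=q[:,:2]@ex; t=q[:,:2]@ey
k=(s>.585)&(s<.60); 
for z0,z1 in((.003,.006),(.006,.0095),(.0095,.012),(.012,.015),(.015,.025),(.025,.04)): print(z0,np.sum((q[:,2]>z0)&(q[:,2]<z1)))
# profile along t at several s
for s0 in (.592,.600,.630,.660,.668):
    print(s0); print([(round(float(u),3),round(float(np.median(q[(abs(s-s0)<.003)&(abs(t-u)<.002),2]))*1000,1)) for u in np.arange(-.14,.23,.005) if np.sum((abs(s-s0)<.003)&(abs(t-u)<.002))])
E
```

```text
2.8 [565.  566.  566.6 567.  567.8] [684.6 685.2 715.4 713.6 711.4]
3.0 [565.1 566.  566.4 566.6 567.2] [684.5 685.  715.1 713.2 711.5]
3.2 [565.2 565.9 566.1 566.4 566.6] [684.6 684.8 714.8 712.7 710.9]
3.4 [565.3 565.8 565.8 565.9 565.9] [684.7 684.7 714.5 712.3 710.4]
3.6 [565.4 565.8 565.5 565.5 565.3] [684.8 684.6 714.2 711.9 709.8]
0.003 767
0.006 8784
0.0095 1002
0.012 4665
0.015 4992
0.025 2858
0.592
[(-0.115, 39.3), (-0.11, 39.1), (-0.105, 39.3), (-0.1, 39.4), (-0.095, 28.1), (-0.07, 12.0), (-0.065, 11.7), (-0.06, 12.6), (-0.055, 12.8), (-0.05, 14.5), (-0.045, 15.3), (-0.04, 15.4), (-0.03, 25.6), (-0.025, 24.2), (-0.02, 25.8), (-0.015, 24.2), (-0.01, 25.2), (-0.005, 25.4), (0.0, 24.6), (0.005, 25.3), (0.01, 20.1), (0.015, 15.3), (0.02, 15.3), (0.025, 15.4), (0.03, 14.8), (0.035, 15.0), (0.04, 15.3), (0.045, 14.2), (0.05, 7.5), (0.055, 8.0), (0.06, 7.6), (0.065, 8.7), (0.07, 7.1), (0.075, 7.4), (0.08, 7.9), (0.085, 8.0), (0.09, 8.6), (0.095, 15.4), (0.1, 15.0), (0.105, 15.1), (0.11, 15.9), (0.115, 15.2), (0.12, 7.4), (0.125, 7.5), (0.13, 7.7), (0.135, 7.2), (0.14, 7.6), (0.14
[... 3196 characters left out ...]
5, 15.4), (-0.01, 15.7), (-0.005, 14.8), (0.0, 15.5), (0.005, 15.3), (0.01, 15.1), (0.015, 14.9), (0.02, 15.5), (0.025, 15.2), (0.03, 15.4), (0.035, 15.3), (0.04, 16.0), (0.045, 15.5), (0.05, 14.6), (0.055, 15.2), (0.06, 15.2), (0.065, 15.4), (0.07, 15.2), (0.075, 15.7), (0.08, 15.6), (0.085, 15.4), (0.09, 15.1), (0.095, 15.2), (0.1, 15.5), (0.105, 15.3), (0.11, 15.1), (0.115, 14.8), (0.12, 11.4), (0.125, 13.5), (0.13, 13.8), (0.135, 15.0), (0.14, 12.7), (0.145, 14.8), (0.15, 13.8), (0.155, 14.8), (0.16, 14.2), (0.165, 13.7), (0.17, 13.4), (0.175, 13.7), (0.18, 14.5), (0.185, 15.8), (0.19, 15.6), (0.195, 15.6), (0.2, 15.4), (0.205, 15.6), (0.21, 7.1), (0.215, 7.5), (0.22, 7.9), (0.225, 7.3)]
```

Request:
send_rows --series '[[[0, 0, 0, 0.967, 0.733, 0.7, 0.52], [0, 0, 0, 0.967, 0.733, 0.7, 0.52], [0, 0, 0, 0.967, 0.733, 0.7, 0.52], [0, 0, 0, 0.967, 0.733, 0.7, 0.52], [0, 0, 0, 0.967, 0.733, 0.7, 0.52], [0, 0, 0, 0.967, 0.733, 0.7, 0.52]]]'

```text
time: 2.8
tcp_pos: [0.4026, 0.2802, 0.2401]
ee_rot: [[-1.0, -0.001, 0.001], [-0.001, 1.0, 0.001], [-0.001, 0.001, -1.0]]
contact_force: [0.1, 0.0, 0.1]
finger_gap: 0.0442
grasp_force: 0.0
```

Request:
send_rows --series '[[[0, 0, -0.933, 0, 0, 0.7, 0.52], [0, 0, -0.933, 0, 0, 0.7, 0.52], [0, 0, -0.933, 0, 0, 0.7, 0.52], [0, 0, -0.933, 0, 0, 0.7, 0.52], [0, 0, -0.933, 0, 0, 0.7, 0.52], [0, 0, -0.933, 0, 0, 0.7, 0.52], [0, 0, -0.933, 0, 0, 0.7, 0.52], [0, 0, -0.933, 0, 0, 0.7, 0.52], [0, 0, 0, 0, 0, 0, 0.52], [0, 0, 0, 0, 0, 0, 0.52]]]'

```text
time: 3.8
tcp_pos: [0.4043, 0.2795, 0.1009]
ee_rot: [[-0.711, -0.703, 0.0], [-0.703, 0.711, 0.0], [-0.0, 0.0, -1.0]]
contact_force: [-0.3, -0.1, 0.3]
finger_gap: 0.0441
grasp_force: 0.0
```

```bash
python3 - <<'E'
from h import *
c0=dict(np.load('pics/wrist.npz')); P=cloud(c0); q=P.reshape(-1,3)
m=(q[:,2]>.08)&(q[:,2]<.3)&(q[:,0]>.6)&(q[:,1]>-.1)&(q[:,1]<.2); print('psu',np.percentile(q[m],[1,50,99],axis=0).round(3))
# nest fit
a=np.radians(3.3); ex=np.array([np.cos(a),-np.sin(a)]); ey=np.array([np.sin(a),np.cos(a)])
s=q[:,:2]@ex; t=q[:,:2]@ey; fl=(q[:,2]>.005)&(q[:,2]<.0105)
for tc in(.0695,.1495,.2295):
    k=fl&(abs(t-tc)<.036)&(abs(s-.625)>.024)&(abs(s-.625)<.06); k2=k&(abs(s-.625)<.034)
    k3=fl&(abs(t-tc)<.018)&(abs(s-.625)<.053)
    print(tc,np.percentile(t[k2],[1,99]).round(4),np.percentile(s[k3],[1,99]).round(4))
k=fl&(abs(t+.01)<.03)&(s>.596)&(s<.606); print(np.percentile(t[k],[2,98]))
k=fl&(abs(t+.01)<.03); print(np.percentile(s[k],[1,99]))
s=arm.get_state(); print(s['tcp_pos'],s['joint_positions'].round(3),s['finger_gap'])
c=snap('wrist'); cv2.imwrite('pics/w2.png',c['color'][...,::-1])
E
```

```text
psu [[0.732 0.04  0.083]
 [0.737 0.091 0.147]
 [0.789 0.146 0.156]]
0.0695 [0.0465 0.0905] [0.5927 0.6623]
0.1495 [0.1188 0.1799] [0.5889 0.6666]
0.2295 [0.2102 0.2495] [0.5789 0.6766]
[-0.02728586 -0.00157951]
[0.401235   0.65991766]
[0.40433488 0.27948953 0.1008798 ] [ 0.434  0.25  -0.379  0.942  0.    -0.346] 0.04407273999865975
```

View pics/w2.png

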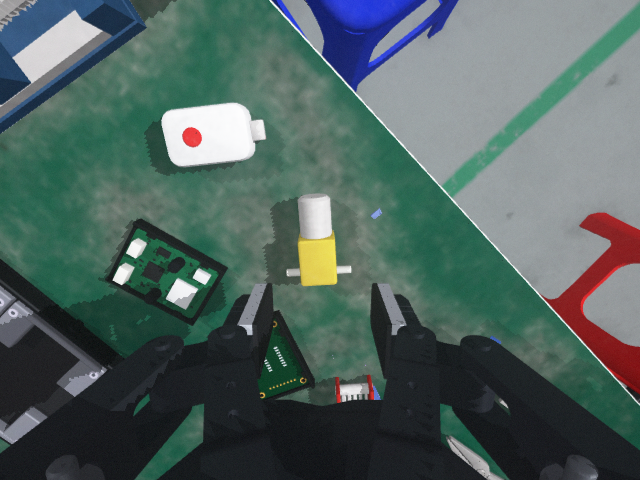

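```bash
cat >> h.py <<'E'
def rect(c,box,z0=.004,z1=.04):
    P=cloud(c); u0,u1,v0,v1=box; Q=P[v0:v1,u0:u1]; m=((Q[...,2]>z0)&(Q[...,2]<z1)).astype(np.uint8)
    n,l,st,_=cv2.connectedComponentsWithStats(m); i=1+np.argmax(st[1:,4]); q=Q[l==i]
    return [np.round(a,2) for a in cv2.minAreaRect((q[:,:2]*1000).astype(np.float32))]+[np.percentile(q[:,2],[5,50,98]).round(4)]
E
python3 - <<'E'
from h import *
c=dict(np.load('pics/wrist.npz'))
print(rect(c,(275,365,185,290)),rect(c,(290,345,228,260),.019),rect(c,(145,275,90,180)),rect(c,(90,235,200,330)))
P=cloud(c); Q=P[235:285,290:345].reshape(-1,3); Q=Q[Q[:,2]>.021]; print('gearbox top',cv2.minAreaRect((Q[:,:2]*1000).astype(np.float32)))
E
```

```text
[array([402.76, 274.52]), array([57.78, 43.66]), np.float64(47.97), array([0.013 , 0.0221, 0.0244])] [array([402.8 , 275.06]), array([20.65, 24.24]), np.float64(44.31), array([0.02  , 0.0229, 0.0244])] [array([398.76, 184.83]), array([34.11, 59.29]), np.float64(50.69), array([0.0097, 0.016 , 0.0177])] [array([496.78, 219.25]), array([51.26, 68.12]), np.float64(12.02), array([0.0058, 0.0076, 0.0173])]
gearbox top ((410.44256591796875, 283.3330993652344), (34.37969207763672, 23.95842742919922), 47.89015197753906)
```

Request:
send_rows --series '[[[0, 0, 0, 0.04, -0.08, 0.2, 0.52], [0, 0, -0.53, 0, 0, 0.6, 0.52], [0, 0, 0, 0, 0, 0.7, 0.52], [0, 0, 0, 0, 0, 0.7, 0.52], [0, 0, 0, 0, 0, 0.7, 0.52], [0, 0, 0, 0, 0, 0.4, 0.52], [0, 0, 0, 0, 0, 0, 0.52], [0, 0, 0, 0, 0, 0, 0.1], [0, 0, 0, 0, 0, 0, 0.1], [0, 0, 0, 0, 0, 0, 0.1], [0, 0, 0, 0, 0, 0, 0.1], [0, 0, 0, 0, 0, 0, 0.1]]]' --newtons 50

```text
time: 5.05
tcp_pos: [0.4062, 0.2771, 0.0187]
ee_rot: [[-0.67, -0.742, 0.002], [-0.742, 0.67, 0.001], [-0.002, -0.001, -1.0]]
contact_force: [-1.7, -0.8, 6.6]
finger_gap: 0.0227
grasp_force: 49.8
```

Request:
send_rows --series '[[[0, 0, 0, 0, 0, -0.6, 0.1], [0, 0, 0.948, 0, 0, -0.6, 0.1], [0, 0, 0.948, 0, 0, -0.6, 0.1], [0, 0, 0.948, 0, 0, -0.6, 0.1], [0, 0, 0.948, 0, 0, -0.6, 0.1], [0, 0, 0.948, 0, 0, -0.6, 0.1], [0, 0, 0.948, 0, 0, -0.45, 0.1], [0, 0, 0.948, 0, 0, 0, 0.1], [0, 0, 0.948, 0, 0, 0, 0.1], [0, 0, 0.948, 0, 0, 0, 0.1]]]'

```text
time: 6.05
tcp_pos: [0.4056, 0.2769, 0.1194]
ee_rot: [[-0.998, 0.061, 0.0], [0.061, 0.998, 0.0], [-0.0, 0.0, -1.0]]
contact_force: [0.4, -0.1, -2.1]
finger_gap: 0.0229
grasp_force: 49.1
```

Request:
send_rows --series '[[[0, 0, 0, -0.69, -0.887, 0, 0.1], [0, 0, 0, -0.69, -0.887, 0, 0.1], [0, 0, 0, -0.69, -0.887, 0, 0.1], [0, 0, 0, -0.69, -0.887, 0, 0.1], [0, 0, 0, -0.69, -0.887, 0, 0.1], [0, 0, 0, -0.69, -0.887, 0, 0.1], [0, 0, 0, -0.69, -0.887, 0, 0.1], [0, 0, 0, -0.69, -0.887, 0, 0.1], [0, 0, 0, -0.69, -0.887, 0, 0.1], [0, 0, 0, -0.69, -0.887, 0, 0.1], [0, 0, 0, -0.69, -0.887, 0, 0.1], [0, 0, 0, -0.69, -0.887, 0, 0.1]]]'

```text
time: 7.25
tcp_pos: [0.5977, -0.0016, 0.1192]
ee_rot: [[-0.998, 0.057, 0.0], [0.057, 0.998, 0.0], [-0.0, 0.0, -1.0]]
contact_force: [0.5, 0.9, -0.6]
finger_gap: 0.0228
grasp_force: 49.2
```

Request:
send_rows --series '[[[0, 0, 0, -0.69, -0.887, 0, 0.1], [0, 0, 0, -0.69, -0.887, 0, 0.1], [0, 0, 0, 0, 0, 0, 0.1], [0, 0, 0, 0, 0, 0, 0.1], [0, 0, 0, 0, 0, 0, 0.1]]]'

```text
time: 7.75
tcp_pos: [0.6286, -0.0462, 0.119]
ee_rot: [[-0.998, 0.056, -0.001], [0.056, 0.998, 0.0], [0.001, 0.0, -1.0]]
contact_force: [0.1, 0.1, -1.3]
finger_gap: 0.023
grasp_force: 49.2
```

```bash
python3 - <<'E'
from h import *
c=snap('wrist'); cv2.imwrite('pics/w3.png',c['color'][...,::-1])
s=arm.get_state(); print(s['tcp_pos'],s['ee_rot'].round(3),s['finger_gap'])
E
```

```text
[ 0.62860601 -0.04599886  0.11918406] [[-0.998  0.056 -0.   ]
 [ 0.056  0.998  0.   ]
 [ 0.     0.    -1.   ]] 0.02327819813864927
```

View pics/w3.png

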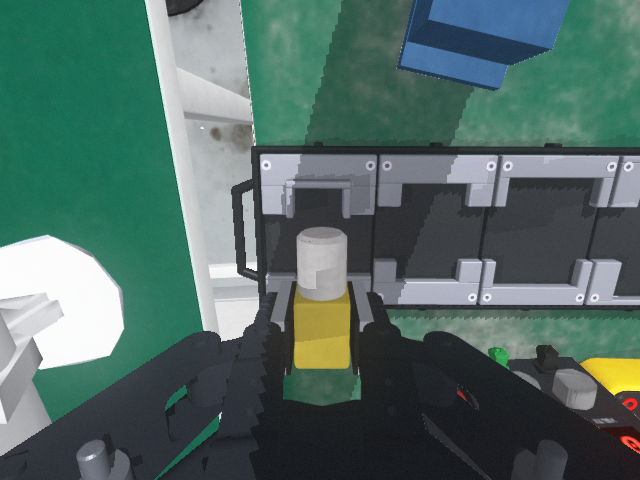

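```bash
python3 - <<'E'
from h import *
c=dict(np.load('pics/wrist.npz')); P=cloud(c)
a=np.radians(3.3); ex=np.array([np.cos(a),-np.sin(a)]); ey=np.array([np.sin(a),np.cos(a)])
Q=P[140:310,250:640].reshape(-1,3); s=Q[:,:2]@ex;t=Q[:,:2]@ey;z=Q[:,2]
k=(z>.02)&(z<.03); print('cheek s',np.percentile(s[k],[1,99]),'t',np.percentile(t[k],[1,99]))
k2=k&(s>.603); h=np.histogram(t[k2],np.arange(-.045,.03,.003)); print(h[0],h[1][:3])
k=(z<.0105)&(z>.005)&(abs(t+.01)<.025)&(s<.606)&(s>.6); print('floor t',np.percentile(t[k],[1,99]))
k=(z<.0105)&(z>.005)&(abs(t-.07)<.03)&(s<.61)&(s>.6); print('loader floor t',np.percentile(t[k],[1,99]))
k=(z<.0105)&(z>.005)&(abs(t-.07)<.018); print('loader floor s',np.percentile(s[k],[1,99]))
k=(z<.0105)&(z>.005)&(abs(t-.15)<.02); print('module floor s',np.percentile(s[k],[1,99]))
R=P[225:300,290:352].reshape(-1,3); k=(R[:,2]>.09)&(R[:,2]<.13); R=R[k];  print('can s',np.percentile(R[:,:2]@ex,[1,99]),'t',np.percentile(R[:,:2]@ey,[1,99]),R[:,2].max())
p=arm.get_state()['tcp_pos']; print('tcp s,t',p[:2]@ex,p[:2]@ey)
E
```

```text
cheek s [0.58660152 0.61082909] t [-0.03170453  0.01078943]
[ 0  0  0  0 33 55  7  0  0  0  0  0  0  0  0  0  0 62 37  0  0  0  0  0] [-0.045 -0.042 -0.039]
floor t [-0.02668416  0.00583984]
loader floor t [0.04223968 0.09792409]
loader floor s [0.57099822 0.66235712]
module floor s [0.56624839 0.66637844]
can s [0.59566501 0.62216371] t [-0.02046193  0.00352344] 0.125709682639272
tcp s,t 0.630211541662325 -0.00973748780772831
```

Request:
send_rows --series '[[[0, 0, 0, -0.06, -0.06, 0.4, 0.1], [0, 0, 0, 0, 0, 0.7, 0.1], [0, 0, 0, 0, 0, 0.7, 0.1], [0, 0, 0, 0, 0, 0.7, 0.1], [0, 0, 0, 0, 0, 0.4, 0.1], [0, 0, 0, 0, 0, 0.3, 0.1], [0, 0, 0, 0, 0, 0.3, 0.1], [0, 0, 0, 0, 0, 0.14, 0.1], [0, 0, 0, 0, 0, 0, 0.1], [0, 0, 0, 0, 0, 0, 0.1]]]'

```text
time: 8.8
tcp_pos: [0.6308, -0.0484, 0.0285]
ee_rot: [[-0.998, 0.057, 0.001], [0.057, 0.998, -0.0], [-0.001, -0.0, -1.0]]
contact_force: [-0.1, 1.3, -1.4]
finger_gap: 0.0232
grasp_force: 49.2
```

Request:
send_rows --series '[[[0, 0, 0, 0, 0, 0.05, 0.1], [0, 0, 0, 0, 0, 0, 0.1], [0, 0, 0, 0, 0, 0, 0.46], [0, 0, 0, 0, 0, 0, 0.46], [0, 0, 0, 0, 0, 0, 0.46], [0, 0, 0, 0, 0, -0.3, 0.46], [0, 0, 0, 0, 0, -0.8, 0.46], [0, 0, 0, 0, 0, -1, 0.46], [0, 0, 0, 0, 0, -1, 0.46], [0, 0, 0, 0, 0, -0.5, 0.46]]]'

```text
time: 9.8
tcp_pos: [0.6314, -0.0486, 0.1196]
ee_rot: [[-0.998, 0.057, 0.003], [0.057, 0.998, -0.001], [-0.003, -0.0, -1.0]]
contact_force: [0.5, -0.1, 0.5]
finger_gap: 0.0393
grasp_force: 0.0
```

Request:
send_rows --series '[[[0, 0, 0, 0.542, 0.944, 0, 0.82], [0, 0, 0, 0.542, 0.944, 0, 0.82], [0, 0, 0, 0.542, 0.944, 0, 0.82], [0, 0, 0, 0.542, 0.944, 0, 0.82], [0, 0, 0, 0.542, 0.944, 0, 0.82], [0, 0, 0, 0.542, 0.944, 0, 0.82], [0, 0, 0, 0.542, 0.944, 0, 0.82], [0, 0, 0, 0.542, 0.944, 0, 0.82], [0, 0, 0, 0.542, 0.944, 0, 0.82], [0, 0, 0, 0.542, 0.944, 0, 0.82], [0, 0, 0, 0.542, 0.944, 0, 0.82], [0, 0, 0.8, 0, 0, 0, 0.82]]]'

```text
time: 11.0
tcp_pos: [0.4948, 0.2215, 0.1168]
ee_rot: [[-0.99, 0.138, -0.001], [0.138, 0.99, 0.0], [0.001, 0.0, -1.0]]
contact_force: [1.0, -1.6, 0.4]
finger_gap: 0.07
grasp_force: 0.0
```

Request:
send_rows --series '[[[0, 0, 0.97, 0, 0, 0.15, 0.82], [0, 0, 0.97, 0, 0, 0.15, 0.82], [0, 0, 0.97, 0, 0, 0.15, 0.82], [0, 0, 0.97, 0, 0, 0.15, 0.82], [0, 0, 0.97, 0, 0, 0.15, 0.82], [0, 0, 0.97, 0, 0, 0.15, 0.82], [0, 0, 0.97, 0, 0, 0.15, 0.82], [0, 0, 0.97, 0, 0, 0.15, 0.82], [0, 0, 0.97, 0, 0, 0.15, 0.82], [0, 0, 0.97, 0, 0, 0.15, 0.82], [0, 0, 0.97, 0, 0, 0.15, 0.82], [0, 0, 0.97, 0, 0, 0.15, 0.82]]]'

```text
time: 12.2
tcp_pos: [0.4964, 0.2192, 0.0716]
ee_rot: [[-0.206, 0.979, -0.0], [0.979, 0.206, -0.0], [0.0, -0.0, -1.0]]
contact_force: [0.3, 0.2, -0.2]
finger_gap: 0.0697
grasp_force: 0.0
```

```bash
python3 - <<'E'
from h import *
c=snap('scene'); P=cloud(c)
a=np.radians(3.3); ex=np.array([np.cos(a),-np.sin(a)]); ey=np.array([np.sin(a),np.cos(a)])
q=P.reshape(-1,3); s=q[:,:2]@ex-.6263;t=q[:,:2]@ey+.0105;z=q[:,2]
k=(abs(s)<.036)&(abs(t)<.03)&(z>.027)&(z<.06); print(np.percentile(s[k],[2,98]),np.percentile(t[k],[2,98]),np.percentile(z[k],[50,90,99]))
cv2.imwrite('pics/s2.png',cv2.resize(c['color'][180:360,300:560,::-1],None,fx=3,fy=3,interpolation=2))
s=arm.get_state(); print(s['tcp_pos'],s['ee_rot'].round(3),s['finger_gap'],s['time'])
E
```

```text
[-0.02729726  0.02715563] [-0.01361227  0.00925677] [0.03014585 0.03158598 0.03275212]
[0.49609255 0.2191345  0.07100173] [[-0.2    0.98  -0.001]
 [ 0.98   0.2   -0.   ]
 [-0.    -0.001 -1.   ]] 0.06970067208978091 12.25
```

View pics/s2.png

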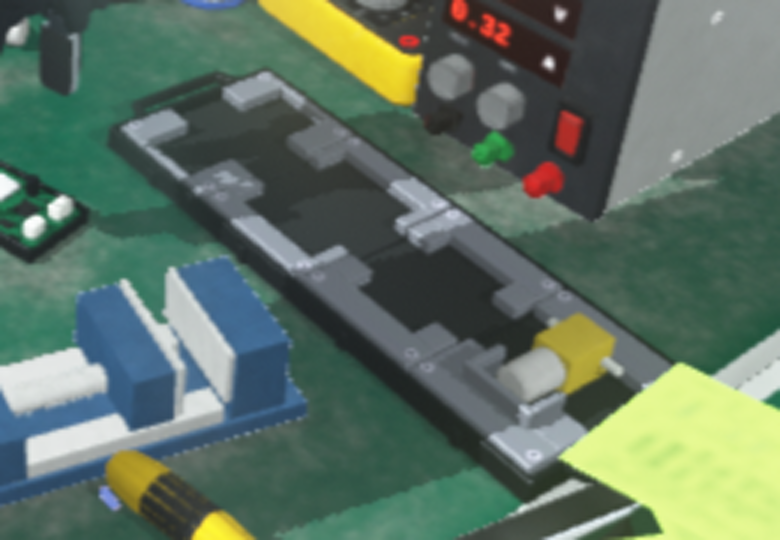

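Request:
send_rows --series '[[[0, 0, 0, 0, 0.04, 0.6, 0.82], [0, 0, 0, 0, 0, 0.7, 0.82], [0, 0, 0, 0, 0, 0.5, 0.82], [0, 0, 0, 0, 0, 0.3, 0.82], [0, 0, 0, 0, 0, 0.1, 0.82], [0, 0, 0, 0, 0, 0, 0.82], [0, 0, 0, 0, 0, 0, 0.4], [0, 0, 0, 0, 0, 0, 0.4], [0, 0, 0, 0, 0, 0, 0.4], [0, 0, 0, 0, 0, 0, 0.4], [0, 0, 0, 0, 0, 0, 0.4]]]' --newtons 50

```text
time: 13.35
tcp_pos: [0.4978, 0.2196, 0.0179]
ee_rot: [[-0.21, 0.978, 0.001], [0.978, 0.21, 0.0], [0.0, 0.001, -1.0]]
contact_force: [-1.8, -0.8, 6.2]
finger_gap: 0.0474
grasp_force: 50.3
```

Request:
send_rows --series '[[[0, 0, 0, 0, 0, -0.5, 0.4], [0, 0, -0.956, 0, 0, -0.7, 0.4], [0, 0, -0.956, 0, 0, -0.7, 0.4], [0, 0, -0.956, 0, 0, -0.7, 0.4], [0, 0, -0.956, 0, 0, -0.7, 0.4], [0, 0, -0.956, 0, 0, -0.7, 0.4], [0, 0, -0.956, 0, 0, 0, 0.4], [0, 0, -0.956, 0, 0, 0, 0.4], [0, 0, -0.956, 0, 0, 0, 0.4], [0, 0, -0.956, 0, 0, 0, 0.4], [0, 0, -0.956, 0, 0, 0, 0.4], [0, 0, -0.956, 0, 0, 0, 0.4]]]'

```text
time: 14.55
tcp_pos: [0.4975, 0.2195, 0.1172]
ee_rot: [[-0.968, 0.251, 0.001], [0.251, 0.968, 0.0], [-0.001, 0.0, -1.0]]
contact_force: [-0.1, 0.5, -1.2]
finger_gap: 0.0479
grasp_force: 51.7
```

Request:
send_rows --series '[[[0, 0, -0.956, 0, 0, 0, 0.4], [0, 0, -0.956, 0, 0, 0, 0.4], [0, 0, 0, -0.947, -0.656, 0, 0.4], [0, 0, 0, -0.947, -0.656, 0, 0.4], [0, 0, 0, -0.947, -0.656, 0, 0.4], [0, 0, 0, -0.947, -0.656, 0, 0.4], [0, 0, 0, -0.947, -0.656, 0, 0.4], [0, 0, 0, -0.947, -0.656, 0, 0.4], [0, 0, 0, 0, 0, 0, 0.4], [0, 0, 0, 0, 0, 0, 0.4], [0, 0, 0, 0, 0, 0, 0.4]]]'

```text
time: 15.65
tcp_pos: [0.6328, 0.1134, 0.1169]
ee_rot: [[-0.998, 0.058, -0.0], [0.058, 0.998, 0.0], [0.0, 0.0, -1.0]]
contact_force: [0.0, 0.7, -0.9]
finger_gap: 0.0481
grasp_force: 51.8
```

```bash
python3 - <<'E'
from h import *
c=snap('wrist'); cv2.imwrite('pics/w4.png',c['color'][...,::-1])
s=arm.get_state(); print(s['tcp_pos'],s['ee_rot'].round(3),s['finger_gap'])
P=cloud(c); a=np.radians(3.3); ex=np.array([np.cos(a),-np.sin(a)]); ey=np.array([np.sin(a),np.cos(a)])
p=s['tcp_pos']; print('tcp',p[:2]@ex,p[:2]@ey)
q=P[150:330,230:410].reshape(-1,3); q=q[(q[:,2]>.088)&(q[:,2]<.15)]; ss=q[:,:2]@ex
print(np.percentile(ss,[1,50]),np.percentile((q[:,:2]@ey)[ss<.62],[1,99]))
E
```

```text
[0.63282576 0.11363203 0.11702697] [[-0.998  0.057 -0.   ]
 [ 0.057  0.998  0.   ]
 [ 0.     0.    -1.   ]] 0.04790012156664928
tcp 0.6252353000833478 0.14987160872987398
[0.59321142 0.61436822] [0.11705542 0.18479891]
```

View pics/w4.png

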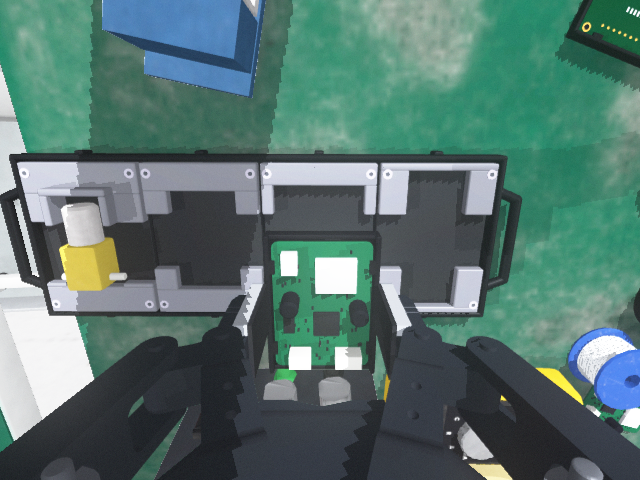

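Request:
send_rows --series '[[[0, 0, 0, 0.03, 0, 0.4, 0.4], [0, 0, 0, 0, 0, 0.7, 0.4], [0, 0, 0, 0, 0, 0.7, 0.4], [0, 0, 0, 0, 0, 0.7, 0.4], [0, 0, 0, 0, 0, 0.4, 0.4], [0, 0, 0, 0, 0, 0.3, 0.4], [0, 0, 0, 0, 0, 0.3, 0.4], [0, 0, 0, 0, 0, 0.1, 0.4], [0, 0, 0, 0, 0, 0, 0.4], [0, 0, 0, 0, 0, 0, 0.4]]]'

```text
time: 16.7
tcp_pos: [0.6331, 0.113, 0.0273]
ee_rot: [[-0.998, 0.058, 0.001], [0.058, 0.998, 0.0], [-0.001, 0.0, -1.0]]
contact_force: [0.1, 0.7, -0.5]
finger_gap: 0.0477
grasp_force: 51.7
```

Request:
send_rows --series '[[[0, 0, 0, 0, 0, 0.04, 0.4], [0, 0, 0, 0, 0, 0, 0.4], [0, 0, 0, 0, 0, 0, 0.76], [0, 0, 0, 0, 0, 0, 0.76], [0, 0, 0, 0, 0, 0, 0.76], [0, 0, 0, 0, 0, -0.3, 0.76], [0, 0, 0, 0, 0, -0.8, 0.76], [0, 0, 0, 0, 0, -1, 0.76], [0, 0, 0, 0, 0, -1, 0.76], [0, 0, 0, 0, 0, -0.5, 0.76]]]'

```text
time: 17.7
tcp_pos: [0.6336, 0.1131, 0.1186]
ee_rot: [[-0.998, 0.058, 0.003], [0.058, 0.998, 0.0], [-0.003, 0.0, -1.0]]
contact_force: [-0.0, 1.1, 0.6]
finger_gap: 0.0648
grasp_force: 0.0
```

Request:
send_rows --series '[[[0, 0, 0, 0.934, 0.221, 0, 0.64], [0, 0, 0, 0.934, 0.221, 0, 0.64], [0, 0, 0, 0.934, 0.221, 0, 0.64], [0, 0, 0, 0.934, 0.221, 0, 0.64], [0, 0, 0, 0.934, 0.221, 0, 0.64], [0, 0, 0, 0.934, 0.221, 0, 0.64], [0, 0, 0, 0.934, 0.221, 0, 0.64], [0, 0, 0, 0.934, 0.221, 0, 0.64], [0, 0, 0, 0.934, 0.221, 0, 0.64], [0, 0, 0, 0.934, 0.221, 0, 0.64], [0, 0, 0, 0, 0, 0, 0.64], [0, 0, 0, 0, 0, 0, 0.64]]]'

```text
time: 18.9
tcp_pos: [0.403, 0.1819, 0.1161]
ee_rot: [[-0.998, 0.057, 0.001], [0.057, 0.998, 0.0], [-0.001, 0.0, -1.0]]
contact_force: [1.0, -0.2, 0.3]
finger_gap: 0.055
grasp_force: 0.0
```

Request:
send_rows --series '[[[0, 0, 1, 0, 0, 0.3, 0.64], [0, 0, 1, 0, 0, 0.3, 0.64], [0, 0, 1, 0, 0, 0.3, 0.64], [0, 0, 1, 0, 0, 0.3, 0.64], [0, 0, 1, 0, 0, 0.3, 0.64], [0, 0, 1, 0, 0, 0.3, 0.64], [0, 0, 0, 0, 0, 0, 0.64], [0, 0, 0, 0, 0, 0, 0.64]]]'

```text
time: 19.7
tcp_pos: [0.4036, 0.1816, 0.0708]
ee_rot: [[-0.775, 0.632, -0.0], [0.632, 0.775, -0.0], [0.0, -0.0, -1.0]]
contact_force: [-0.2, -0.3, -0.0]
finger_gap: 0.0544
grasp_force: 0.0
```

```bash
python3 - <<'E'
from h import *
c=snap('scene'); P=cloud(c)
a=np.radians(3.3); ex=np.array([np.cos(a),-np.sin(a)]); ey=np.array([np.sin(a),np.cos(a)])
q=P.reshape(-1,3); s=q[:,:2]@ex-.6263;t=q[:,:2]@ey-.1495;z=q[:,2]
k=(abs(s)<.038)&(abs(t)<.028); print('module z',np.percentile(z[k],[5,25,50,90,99]))
for s0 in(-.025,0,.025):
  for t0 in(-.015,.015):
    kk=(abs(s-s0)<.008)&(abs(t-t0)<.008); print(s0,t0,np.percentile(z[kk],[5,25]).round(4),end=';')
cv2.imwrite('pics/s3.png',cv2.resize(c['color'][180:360,300:560,::-1],None,fx=3,fy=3,interpolation=2))
st=arm.get_state(); print(st['tcp_pos'],st['ee_rot'].round(3),st['finger_gap'],st['time'])
E
```

```text
module z [-0.66487213  0.00728129  0.01402355  0.01865324  0.02517798]
-0.025 -0.015 [-0.6448  0.0134];-0.025 0.015 [-0.6909 -0.6659];0 -0.015 [0.0133 0.0143];0 0.015 [-0.5449 -0.5405];0.025 -0.015 [0.0128 0.0144];0.025 0.015 [-0.5404  0.0138];[0.40357244 0.18161929 0.07097044] [[-0.775  0.632  0.   ]
 [ 0.632  0.775  0.   ]
 [-0.     0.    -1.   ]] 0.054493342350497055 19.75
```

View pics/s3.png

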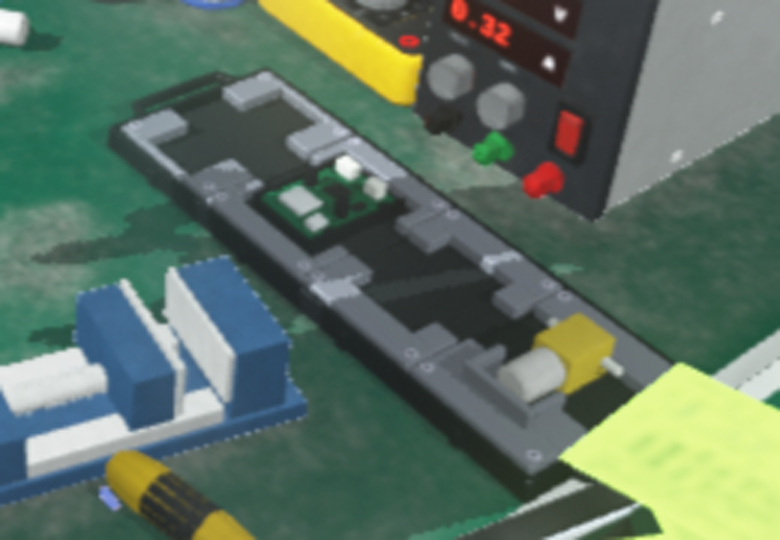

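Request:
send_rows --series '[[[0, 0, 0, 0.05, -0.02, 0.6, 0.64], [0, 0, 0, 0, 0, 0.7, 0.64], [0, 0, 0, 0, 0, 0.5, 0.64], [0, 0, 0, 0, 0, 0.3, 0.64], [0, 0, 0, 0, 0, 0, 0.64], [0, 0, 0, 0, 0, 0, 0.2], [0, 0, 0, 0, 0, 0, 0.2], [0, 0, 0, 0, 0, 0, 0.2], [0, 0, 0, 0, 0, 0, 0.2], [0, 0, 0, 0, 0, 0, 0.2]]]' --newtons 50

```text
time: 20.75
tcp_pos: [0.4021, 0.1823, 0.0191]
ee_rot: [[-0.774, 0.634, 0.002], [0.634, 0.774, 0.0], [-0.001, 0.001, -1.0]]
contact_force: [-1.8, -0.6, 6.0]
finger_gap: 0.0326
grasp_force: 50.5
```

Request:
send_rows --series '[[[0, 0, 0, 0, 0, -0.5, 0.2], [0, 0, -1, 0, 0, -0.7, 0.2], [0, 0, -1, 0, 0, -0.7, 0.2], [0, 0, -1, 0, 0, -0.7, 0.2], [0, 0, -1, 0, 0, -0.7, 0.2], [0, 0, -1, 0, 0, -0.7, 0.2], [0, 0, -1, 0, 0, 0, 0.2], [0, 0, 0, 0, 0, 0, 0.2]]]'

```text
time: 21.55
tcp_pos: [0.4019, 0.1822, 0.1191]
ee_rot: [[-0.998, 0.056, 0.002], [0.056, 0.998, 0.0], [-0.002, 0.0, -1.0]]
contact_force: [-0.7, -0.4, -0.7]
finger_gap: 0.0326
grasp_force: 49.9
```

Request:
send_rows --series '[[[0, 0, 0, -0.956, -0.543, 0, 0.2], [0, 0, 0, -0.956, -0.543, 0, 0.2], [0, 0, 0, -0.956, -0.543, 0, 0.2], [0, 0, 0, -0.956, -0.543, 0, 0.2], [0, 0, 0, -0.956, -0.543, 0, 0.2], [0, 0, 0, -0.956, -0.543, 0, 0.2], [0, 0, 0, -0.956, -0.543, 0, 0.2], [0, 0, 0, -0.956, -0.543, 0, 0.2], [0, 0, 0, -0.956, -0.543, 0, 0.2], [0, 0, 0, -0.956, -0.543, 0, 0.2], [0, 0, 0, 0, 0, 0, 0.2], [0, 0, 0, 0, 0, 0, 0.2]]]'

```text
time: 22.75
tcp_pos: [0.632, 0.0325, 0.1173]
ee_rot: [[-0.998, 0.061, -0.002], [0.061, 0.998, 0.0], [0.002, 0.0, -1.0]]
contact_force: [-0.0, -0.1, -0.7]
finger_gap: 0.0326
grasp_force: 49.9
```

```bash
python3 - <<'E'
from h import *
c=snap('wrist'); cv2.imwrite('pics/w5.png',c['color'][...,::-1])
s=arm.get_state(); print(s['tcp_pos'],s['ee_rot'].round(3),s['finger_gap'])
P=cloud(c); a=np.radians(3.3); ex=np.array([np.cos(a),-np.sin(a)]); ey=np.array([np.sin(a),np.cos(a)])
p=s['tcp_pos']; print('tcp',p[:2]@ex,p[:2]@ey)
q=P[150:330,270:375].reshape(-1,3); q=q[(q[:,2]>.088)&(q[:,2]<.125)]; ss=q[:,:2]@ex
print(np.percentile(ss,[0.5,50]),np.percentile((q[:,:2]@ey)[(ss<.62)],[1,99]),np.percentile(q[:,2],[5,95]))
E
```

```text
[0.6316313  0.03292344 0.11764877] [[-0.998  0.06  -0.002]
 [ 0.06   0.998  0.   ]
 [ 0.002  0.    -1.   ]] 0.03264595321466598
tcp 0.628688732391279 0.06922809112986111
[0.59667556 0.6180494 ] [0.05029832 0.09160621] [0.10690499 0.11717675]
```

View pics/w5.png

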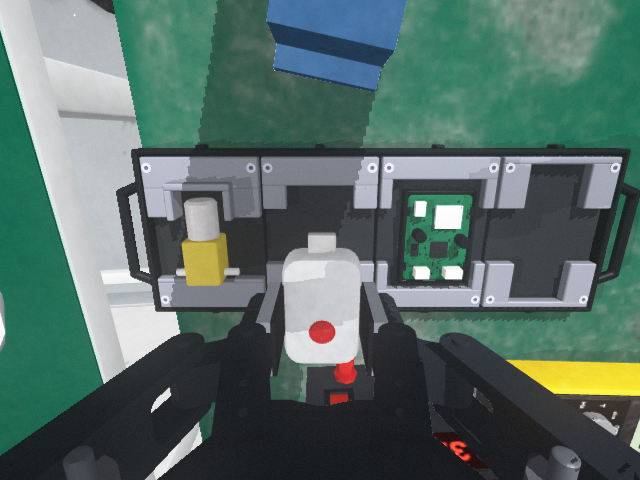

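Request:
send_rows --series '[[[0, 0, 0, 0, 0, 0.4, 0.2], [0, 0, 0, 0, 0, 0.7, 0.2], [0, 0, 0, 0, 0, 0.7, 0.2], [0, 0, 0, 0, 0, 0.7, 0.2], [0, 0, 0, 0, 0, 0.4, 0.2], [0, 0, 0, 0, 0, 0.3, 0.2], [0, 0, 0, 0, 0, 0.3, 0.2], [0, 0, 0, 0, 0, 0.08, 0.2], [0, 0, 0, 0, 0, 0, 0.2], [0, 0, 0, 0, 0, 0, 0.2]]]'

```text
time: 23.8
tcp_pos: [0.6326, 0.0327, 0.0292]
ee_rot: [[-0.998, 0.058, 0.001], [0.058, 0.998, -0.0], [-0.001, 0.0, -1.0]]
contact_force: [0.6, 0.3, -0.3]
finger_gap: 0.0326
grasp_force: 49.9
```

Request:
send_rows --series '[[[0, 0, 0, 0, 0, 0.07, 0.2], [0, 0, 0, 0, 0, 0, 0.2], [0, 0, 0, 0, 0, 0, 0.57], [0, 0, 0, 0, 0, 0, 0.57], [0, 0, 0, 0, 0, 0, 0.57], [0, 0, 0, 0, 0, -0.3, 0.57], [0, 0, 0, 0, 0, -0.8, 0.57], [0, 0, 0, 0, 0, -1, 0.57], [0, 0, 0, 0, 0, -1, 0.57], [0, 0, 0, 0, 0, -0.5, 0.57]]]'

```text
time: 24.8
tcp_pos: [0.6331, 0.0327, 0.1198]
ee_rot: [[-0.998, 0.058, 0.003], [0.058, 0.998, -0.0], [-0.003, -0.0, -1.0]]
contact_force: [0.5, 0.6, 0.4]
finger_gap: 0.0487
grasp_force: 0.0
```

Request:
send_rows --series '[[[0, 0, 0, 0.419, 0.985, 0, 0.58], [0, 0, 0, 0.419, 0.985, 0, 0.58], [0, 0, 0, 0.419, 0.985, 0, 0.58], [0, 0, 0, 0.419, 0.985, 0, 0.58], [0, 0, 0, 0.419, 0.985, 0, 0.58], [0, 0, 0, 0.419, 0.985, 0, 0.58], [0, 0, 0, 0.419, 0.985, 0, 0.58], [0, 0, 0, 0.419, 0.985, 0, 0.58], [0, 0, 0, 0.419, 0.985, 0, 0.58], [0, 0, 0, 0.419, 0.985, 0, 0.58], [0, 0, 0, 0.419, 0.985, 0, 0.58], [0, 0, 0, 0.419, 0.985, 0, 0.58]]]'

```text
time: 26.0
tcp_pos: [0.5234, 0.336, 0.1169]
ee_rot: [[-0.998, 0.058, -0.0], [0.058, 0.998, -0.0], [0.0, -0.0, -1.0]]
contact_force: [-0.1, -1.0, 0.2]
finger_gap: 0.0496
grasp_force: 0.0
```

Request:
send_rows --series '[[[0, 0, 0, 0.419, 0.985, 0, 0.58], [0, 0, 0, 0.419, 0.985, 0, 0.58], [0, 0, 0, 0.419, 0.985, 0, 0.58], [0, 0, -0.976, 0, 0, 0, 0.58], [0, 0, -0.976, 0, 0, 0, 0.58], [0, 0, -0.976, 0, 0, 0, 0.58], [0, 0, -0.976, 0, 0, 0, 0.58], [0, 0, -0.976, 0, 0, 0, 0.58], [0, 0, -0.976, 0, 0, 0, 0.58], [0, 0, -0.976, 0, 0, 0, 0.58], [0, 0, -0.976, 0, 0, 0, 0.58], [0, 0, -0.976, 0, 0, 0, 0.58]]]'

```text
time: 27.2
tcp_pos: [0.4968, 0.4105, 0.1168]
ee_rot: [[-0.648, -0.762, -0.0], [-0.762, 0.648, -0.0], [0.001, 0.0, -1.0]]
contact_force: [-0.7, 0.5, -0.4]
finger_gap: 0.0497
grasp_force: 0.0
```

```bash
python3 - <<'E'
from h import *
c=snap('wrist'); w=c['color'][...,::-1]
s=arm.get_state(); print(s['tcp_pos'],s['ee_rot'].round(3),s['finger_gap'],s['time'])
d=snap('scene')['color'][180:360,300:560,::-1]
cv2.imwrite('pics/m6.png',np.hstack([cv2.resize(w,(427,320)),cv2.resize(d,(370,320),interpolation=2)[:, :370]]))
P=cloud(c)
for z1 in(.03,):
    Q=P[:330].copy(); m=((Q[...,2]>.006)&(Q[...,2]<z1)).astype(np.uint8); n,l,st,_=cv2.connectedComponentsWithStats(m)
    for i in range(1,n):
        if st[i,4]>600: q=Q[l==i]; print(st[i],cv2.minAreaRect((q[:,:2]*1000).astype(np.float32)))
E
```

```text
[0.49679273 0.41052383 0.1168269 ] [[-0.643 -0.766 -0.   ]
 [-0.766  0.643 -0.   ]
 [ 0.     0.    -1.   ]] 0.049381550938256316 27.25
[   0   64   57  152 4315] ((607.8173217773438, 237.46180725097656), (100.17575073242188, 36.404666900634766), 33.78093338012695)
[169  97  85 101 665] ((521.0902099609375, 314.50592041015625), (73.65620422363281, 28.4921817779541), 88.97896575927734)
[ 301  173   43  127 4088] ((495.68853759765625, 411.0380859375), (90.20220947265625, 28.383188247680664), 48.876731872558594)
[ 534  250  106   80 3003] ((379.2436218261719, 578.1726684570312), (32.643619537353516, 110.9442367553711), 11.630615234375)
[ 421  259   71   71 1492] ((457.3122253417969, 515.2921752929688), (24.104066848754883, 82.14908599853516), 2.34596848487854)
[ 154  260   97   64 3310] ((582.0530395507812, 377.0007629394531), (47.63014221191406, 59.04391098022461), 18.368391036987305)
```

View pics/m6.png

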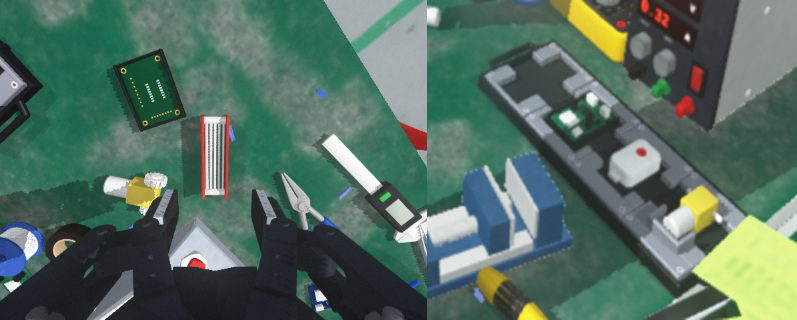

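Request:
send_rows --series '[[[0, 0, 0.1, 0, 0.04, 0.7, 0.58], [0, 0, 0, 0, 0, 0.8, 0.58], [0, 0, 0, 0, 0, 0.8, 0.58], [0, 0, 0, 0, 0, 0.7, 0.58], [0, 0, 0, 0, 0, 0.6, 0.58], [0, 0, 0, 0, 0, 0.35, 0.58], [0, 0, 0, 0, 0, 0, 0.58], [0, 0, 0, 0, 0, 0, 0.15], [0, 0, 0, 0, 0, 0, 0.15], [0, 0, 0, 0, 0, 0, 0.15], [0, 0, 0, 0, 0, 0, 0.15], [0, 0, 0, 0, 0, 0, 0.15]]]' --newtons 60

```text
time: 28.5
tcp_pos: [0.4966, 0.4116, 0.0194]
ee_rot: [[-0.659, -0.752, 0.002], [-0.752, 0.659, 0.001], [-0.002, -0.001, -1.0]]
contact_force: [-1.2, 0.8, 6.1]
finger_gap: 0.0267
grasp_force: 59.9
```

Request:
send_rows --series '[[[0, 0, 0, 0, 0, -0.8, 0.15], [0, 0, 0.964, 0, 0, -0.8, 0.15], [0, 0, 0.964, 0, 0, -0.8, 0.15], [0, 0, 0.964, 0, 0, -0.8, 0.15], [0, 0, 0.964, 0, 0, -0.8, 0.15], [0, 0, 0.964, 0, 0, 0, 0.15], [0, 0, 0.964, 0, 0, 0, 0.15], [0, 0, 0.964, 0, 0, 0, 0.15], [0, 0, 0.964, 0, 0, 0, 0.15], [0, 0, 0.964, 0, 0, 0, 0.15], [0, 0, 0, 0, 0, 0, 0.15]]]'

```text
time: 29.6
tcp_pos: [0.496, 0.4112, 0.1182]
ee_rot: [[-0.998, 0.059, -0.0], [0.059, 0.998, -0.0], [0.0, -0.0, -1.0]]
contact_force: [0.1, -0.0, -2.1]
finger_gap: 0.0264
grasp_force: 59.3
```

Request:
send_rows --series '[[[0, 0, 0, -0.69, -0.933, 0, 0.15], [0, 0, 0, -0.69, -0.933, 0, 0.15], [0, 0, 0, -0.69, -0.933, 0, 0.15], [0, 0, 0, -0.69, -0.933, 0, 0.15], [0, 0, 0, -0.69, -0.933, 0, 0.15], [0, 0, 0, -0.69, -0.933, 0, 0.15], [0, 0, 0, -0.69, -0.933, 0, 0.15], [0, 0, 0, -0.69, -0.933, 0, 0.15], [0, 0, 0, -0.69, -0.933, 0, 0.15], [0, 0, 0, 0, 0, 0, 0.15], [0, 0, 0, 0, 0, 0, 0.15]]]'

```text
time: 30.7
tcp_pos: [0.6392, 0.1922, 0.118]
ee_rot: [[-0.998, 0.056, -0.001], [0.056, 0.998, 0.0], [0.001, 0.0, -1.0]]
contact_force: [-0.4, 0.5, -1.9]
finger_gap: 0.0264
grasp_force: 59.4
```

```bash
python3 - <<'E'
from h import *
c=snap('wrist')
s=arm.get_state(); print(s['tcp_pos'],s['ee_rot'].round(3),s['finger_gap'])
P=cloud(c); a=np.radians(3.3); ex=np.array([np.cos(a),-np.sin(a)]); ey=np.array([np.sin(a),np.cos(a)])
p=s['tcp_pos']; print('tcp',p[:2]@ex,p[:2]@ey)
q=P[150:330,270:375].reshape(-1,3); q=q[(q[:,2]>.088)&(q[:,2]<.13)]; ss=q[:,:2]@ex; tt=q[:,:2]@ey
print(np.percentile(ss,[0.5,50]),np.percentile(tt[(ss<.61)],[1,99]),np.percentile(q[:,2],[5,95]))
q=P[100:330].reshape(-1,3); ss=q[:,:2]@ex; tt=q[:,:2]@ey
k=(q[:,2]>.005)&(q[:,2]<.0105)&(abs(tt-.2295)<.025)&(ss<.6)&(ss>.57); print('nest',np.percentile(ss[k],[1,99]),np.percentile(tt[k],[1,99]))
E
```

```text
[0.63882298 0.19297097 0.11809311] [[-0.998  0.056 -0.001]
 [ 0.056  0.998  0.   ]
 [ 0.001  0.    -1.   ]] 0.026716930558890607
tcp 0.6266555117737256 0.22942421167857083
[0.57960449 0.6082974 ] [0.21673655 0.24411109] [0.10858612 0.12260242]
nest [0.57712817 0.59967503] [0.20958947 0.24951565]
```

Request:
send_rows --series '[[[0, 0, 0, -0.06, -0.02, 0.4, 0.15], [0, 0, 0, 0, 0, 0.7, 0.15], [0, 0, 0, 0, 0, 0.7, 0.15], [0, 0, 0, 0, 0, 0.7, 0.15], [0, 0, 0, 0, 0, 0.4, 0.15], [0, 0, 0, 0, 0, 0.3, 0.15], [0, 0, 0, 0, 0, 0.3, 0.15], [0, 0, 0, 0, 0, 0.07, 0.15], [0, 0, 0, 0, 0, 0, 0.15], [0, 0, 0, 0, 0, 0, 0.15]]]'

```text
time: 31.75
tcp_pos: [0.6409, 0.1923, 0.0296]
ee_rot: [[-0.998, 0.057, 0.001], [0.057, 0.998, 0.0], [-0.001, 0.0, -1.0]]
contact_force: [0.3, 0.2, -1.2]
finger_gap: 0.0267
grasp_force: 59.4
```

Request:
send_rows --series '[[[0, 0, 0, 0, 0, 0.07, 0.15], [0, 0, 0, 0, 0, 0, 0.15], [0, 0, 0, 0, 0, 0, 0.51], [0, 0, 0, 0, 0, 0, 0.51], [0, 0, 0, 0, 0, 0, 0.51], [0, 0, 0, 0, 0, -0.3, 0.51], [0, 0, 0, 0, 0, -0.8, 0.51], [0, 0, 0, 0, 0, -1, 0.51], [0, 0, 0, 0, 0, -1, 0.51], [0, 0, 0, 0, 0, -1, 0.51]]]'

```text
time: 32.75
tcp_pos: [0.6406, 0.1922, 0.1315]
ee_rot: [[-0.998, 0.057, 0.0], [0.057, 0.998, 0.0], [-0.0, 0.0, -1.0]]
contact_force: [1.1, 0.4, -0.3]
finger_gap: 0.0435
grasp_force: 0.0
```

Request:
send_rows --series '[[[0, 0, 0, 0.6, -0.3, -0.9, 0.51], [0, 0, 0, 0.6, -0.3, -0.9, 0.51], [0, 0, 0, 0.6, -0.3, -0.9, 0.51], [0, 0, 0, 0.6, -0.3, -0.9, 0.51], [0, 0, 0, 0.6, -0.3, -0.9, 0.51], [0, 0, 0, 0.6, -0.3, -0.9, 0.51], [0, 0, 0, 0.6, -0.3, -0.9, 0.51], [0, 0, 0, 0, 0, 0, 0.51], [0, 0, 0, 0, 0, 0, 0.51], [0, 0, 0, 0, 0, 0, 0.51]]]'

```text
time: 33.75
tcp_pos: [0.5329, 0.1459, 0.2866]
ee_rot: [[-0.998, 0.057, -0.001], [0.057, 0.998, -0.0], [0.001, -0.0, -1.0]]
contact_force: [0.7, -0.9, 0.6]
finger_gap: 0.0433
grasp_force: 0.0
```

```bash
python3 - <<'E'
from h import *
c=snap('wrist'); cv2.imwrite('pics/w7.png',c['color'][...,::-1])
P=cloud(c).reshape(-1,3); a=np.radians(3.3); ex=np.array([np.cos(a),-np.sin(a)]); ey=np.array([np.sin(a),np.cos(a)])
s=P[:,:2]@ex-.6265; t=P[:,:2]@ey
for n,t0,z0,hw,hl in(('motor',-.0105,.027,.02,.03),('load',.0695,.0185,.022,.033),('mod',.1495,.0105,.03,.038),('hex',.2295,.0185,.019,.049)):
    k=(abs(t-t0)<hw)&(abs(s)<hl)&(P[:,2]>z0)&(P[:,2]<.06)
    print(n,cv2.minAreaRect(np.float32(np.c_[s[k],t[k]-t0]*1000)),np.percentile(P[k,2],[5,50,95,99]).round(4))
    q=P[k]; A=np.c_[s[k],t[k]-t0,np.ones(k.sum())]
    print('  tilt',np.linalg.lstsq(A,q[:,2],rcond=None)[0].round(3))
E
```

```text
motor ((-0.5476551055908203, 2.937166213989258), (26.006258010864258, 60.07301330566406), 82.60210418701172) [0.0277 0.0306 0.0323 0.033 ]
  tilt [ 0.056 -0.027  0.03 ]
load ((0.10254669189453125, 1.9700021743774414), (59.458221435546875, 34.299686431884766), 0.4971718490123749) [0.0209 0.0241 0.0255 0.026 ]
  tilt [ 0.025 -0.027  0.024]
mod ((0.82647705078125, 1.2010650634765625), (49.03778839111328, 68.6260986328125), 89.90027618408203) [0.0135 0.0156 0.0231 0.0258]
  tilt [0.025 0.01  0.016]
hex ((-0.5958213806152344, 1.265059471130371), (89.96893310546875, 28.381511688232422), 0.33461713790893555) [0.0188 0.0206 0.0279 0.0286]
  tilt [-0.016 -0.062  0.022]
```

View pics/w7.png

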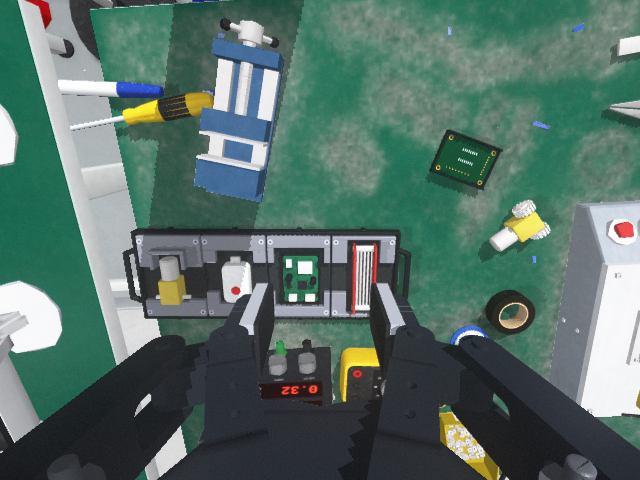

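```bash
python3 -c "
from bench import arm
print(arm.hand_in())"
```

```text
the job is handed in; nothing more can be done
None
```

I put the gear motor, control module, code loader and hex key set into their nests in that order and handed the job in at about 34 s. The last camera measurements show all four flat at seated height. I left the used motor and the blank module untouched. The hand-in call did not return a verdict.

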